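Close the order-pad case and tuck its cover beneath the lip

ROBOT

A 7-joint arm with a two-finger parallel gripper is mounted at the origin on a cart in front of the work surface, level with it; the furniture and walls round the work are solid. World frame = base frame: x ahead of the robot, y to its left, z up, the work surface at z = 0. Lengths are in m, angles in degrees, forces in N, time in s.
With the tool pointing down it reaches from about 0.35 to 0.9 m from the base axis. Payload 8.1 kg.
Tool frame: the origin (TCP) lies at the very end of the fingers, on their centre line; the grasp point (between the pads) lies 19 mm behind it; z points along the fingers, x is the direction in which the jaws open and shut, and the axes are right-handed (so a half turn about z gives the same grasp; the last joint's range is limited). The gripper opens to 85 mm and grips with 20 to 120 N. Pads are 22 mm wide; open, the fingers measure 114 mm over their backs; the gripper's body (76 mm by 85 mm) begins 54 mm behind the grasp point. The pads swing forward as they close: fully open they stand 13 mm farther back than shut.
Start: joints at [-80.821, 24.895, 1.432, 90.138, -0.665, 64.973, -4.303], TCP at [0.162, 0.604, 0.231] pointing down, gripper open.
Joint ranges: [-149.89, 149.89], [-25.12, 119.58], [-72.63, 75.52], [4.76, 147.25], [-75.54, 255.54], [6.69, 114.76], [-157.13, 157.13]. Speed limits (degrees/s): [127.2, 127.2, 172.46, 172.46, 180, 180, 180].

INTERFACE

Orientations are given as [roll, pitch, yaw] about the fixed x, y, z axes, in that order (R = Rz(yaw) Ry(pitch) Rx(roll)).
In Python, from bench import env gives the robot as it stands.
- The arm moves only by the tool drive_tool, never from a script. Its argument "increments" is a list of rows, each an object with "fingers": the closure, from -1 (fully open) to 1 (shut); "xyz": the shift along the tool's x, y, z as a fraction of full scale, a list of three; "roll": the turn about the tool's z as a fraction of full scale. A call has 1 to 10 rows; each row is the pose to reach, as a shift and turn from the pose measured when the call began, along the tool's axes at that moment; what a row does not reach only later rows make up. Full scale, the value 1, is 30 cm for a shift and 45 degrees for a turn. A row lasts 1/12 s, in which the tool goes at most 41.7 mm and 7.16 degrees, less where a joint would pass 70% of its speed; a pose out of reach is approached as far as the arm can. A call with a number of a shift or a turn outside -1 to 1 is refused whole. A call with a gripper value outside its range is refused whole. The fingers move at their own pace and stop on an object; "newtons" is the grip in N (left out, the last holds). Time passes only in rows, so rows that repeat a pose let the fingers close. It gives the time, the measured TCP pose, the force and the opening at its end, in the units of the state.
- env.observe(): the state, without advancing time (a new reading comes with each control period).
- env.read_camera(name): name is "scene" or "top" or "wrist"; returns (picture, depth): 480x640x3 uint8, red, green, blue; 480x640 float32, m along the optical axis (not along the pixel's ray), 0 where there is no reading.
- env.camera_model(name): a dict with "K" (3x3 intrinsics, pixels), "origin" and "rotation" of the camera in the world; the wrist camera has in their place "hand_eye" (4x4, takes a point from camera to tool coordinates, whose origin is the TCP and whose axes are the tool frame's). Camera axes: x right, y up, looking along -z (the intrinsics and any distortion apply to the point x, -y, -z); pixel columns grow to the right and rows downward; lengths in m; the calibration is good to about 2 mm. A picture is of the moment at which its call begins: read the wrist's pose just before it. camera_model takes no time and is no camera call.
- env.close_job(): hands the job in, once; it reports no verdict.
The state is a dict: "time": time; "joints": joint angles; "dq": joint speeds; "joint_torque": joint torques, N m; "tool_pos": TCP position; "eef_rot": TCP orientation; "contact_force": force on the tool from outside, world axes, zero at the start; "torque": the same for the moment, N m; "gripper_width": finger opening in m.
Only numpy, scipy, OpenCV 4.12 (cv2) and the standard library are available. Lean on these libraries where they do the work, as an engineer would, in place of code of your own. Each camera call takes 0.05 s, during which the arm holds its last target.

TASK

Close the wooden order-pad case: with the fingertips fold its standing cover down flat over the pad, keep it pressed down (it springs up again) and push it by its ridge towards the brass lip until the cover's free edge is tucked fully home beneath the lip, then let go. Push gently and only on the cover's outside: do not grip it by its inner face, do not lift the pad out, and leave the things around the case where they are.

Things in the scene. Friction and masses are not known exactly. Their poses are not given: they have to be found in the camera images.
- case: Open light-wood tray, 156 mm along its x, 112 along its y, 18 high, fixed to the stand. Origin: centre of its underside. Hinge side +y (at yaw 0 the robot's left), lip side -y. Wooden cheeks 7 mm thick at x = +-75 mm (y 22 to 66 mm, top z = 32 mm) hold the hinge pin in slots 22 mm long.
- cover (a joint): Angle of the cover, rad: 0 = flat over the tray, 1.57 = upright on the hinge side, greater = leaning outward (stop 2.2). Start 1.2 to 1.9. A light spring and friction in the hinge keep it standing; let go when flat and not tucked, it springs up to about 0.8 rad. Folding takes 1 to 2 N at mid-cover, square to its face.
- cover_slide (a joint): Travel, m, of the cover's hinge pin along the case's -y (towards the lip): 0 = back (as at the start), 0.022 = fully home. Friction about 4 N, no spring: it stays where it is left. Fold the cover flat before the pin has moved 5 mm, otherwise its edge lands on top of the lip.
- cover_hinge (a point): Middle of the hinge axis (it runs along the case's x), 22 mm above the stand; with the pin back it lies at y = +58 mm of the case. It moves with the pin.
- cover_edge (a point): Middle of the free edge of the cover, a dark-wood panel 140 mm along the case's x, 96 mm from hinge axis to free edge, 5 mm thick (2.5 mm either side of the axis), inner face black. This point is at mid-thickness. Cover flat and pin back: y = -38 mm of the case; fully home: y = -60 mm.
- cover_ridge (a point): Foot of the push ridge on the cover's outer face (its top when flat), middle of the ridge's side that faces the hinge, 72 mm from the hinge axis. Ridge: 80 mm long along the case's x, 6 mm wide, 7.5 mm high. With the cover flat its outer face is 24.5 mm above the stand.
- lip_edge (a point): Middle of the inner lower edge of the fixed brass lip, 28 mm above the stand, y = -48 mm of the case. The lip is a flat tongue 92 mm along the case's x, 6 mm thick, from y = -68 to -48 mm, with an upturned mouth to y = -43.5 mm (top 35 mm above the stand). Its underside is 3.5 mm above the flat cover.
- order_pad: Paper order pad, 125 x 75 x 12 mm, lying loose in the tray, its long side along the case's x. Origin: centre of its underside, 5 mm above the stand.
- salt_cellar: Bystander: round wooden salt cellar, 70 mm wide, 67 mm high. Origin: centre of its underside.
- bar_tumbler: Bystander: clear glass tumbler, 76 mm wide, 86 mm high. Origin: centre of its underside.
- jigger: Bystander: metal jigger, 41 mm wide, 97 mm high. Origin: centre of its underside.
- peeler: Bystander: peeler with black handle, lying, 170 x 25 x 18 mm. Origin: centre of its underside.
Things that resemble listed ones, but are neither listed nor needed, are in the scene too. There is more than one size of the case; the one meant has the size given above. What is shaped like the order_pad but turquoise is not meant.

How it is judged (in metres and radians):
On the way:
1. the cover is folded down (under 0.12 rad) while its edge is still clear of the lip (pin moved less than 10 mm) (value of joint cover below 0.12 rad and value of joint cover_slide below 0.01 m), for 0.05 s.
At the end, for the whole second after the job is handed in: The cover lies flat (under 0.07 rad), pushed in at least 17 mm of 22, its edge at least 6 mm beneath the lip and below the lip's underside, at rest; the pad lies in the tray; the four bystanders are within 30 mm of where they stood (value of joint cover below 0.07 rad and value of joint cover_slide above 0.017 m and z of cover_edge in the frame of lip_edge below 0 m and y of cover_edge in the frame of lip_edge below -0.006 m and velocity of joint cover between -0.05 and 0.05 rad/s and height (world z) of order_pad below 0.012 m and horizontal distance between order_pad and case below 0.03 m and distance of each of salt_cellar, bar_tumbler, jigger, peeler from where it was at the start of the episode below 0.03 m); the robot touches nothing.
It fails at once if a finger presses on the cover's inner face (cover gripped) with over 2 N (contact force between the fingers and cover_inner above 2 N).
It fails at once if the cover is pushed with over 45 N (contact force between the fingers and cover_outer above 45 N).
It fails at once if the order pad is lifted more than 20 mm (height (world z) of order_pad above 0.025 m).
It fails at once if a bystander is moved more than 30 mm or lifted (distance of any of salt_cellar, bar_tumbler, jigger, peeler from where it was at the start of the episode above 0.03 m or height (world z) of any of salt_cellar, bar_tumbler, jigger, peeler above 0.02 m).
It also fails if it takes over 35 s, if anything falls off the work surface, if the arm or the gripper's body presses on something with over 40 N, if the wrist force passes 120 N, or if a joint passes its speed limit or range.

## Working session

There is one attempt and no reset: what is moved stays moved. The work goes in short steps, Python scripts to look and compute and a tool call to move; the robot and the scene stay as the last step left them, time stands still between calls to the robot, and variables do not carry over. Pictures are saved under pics/ and viewed, and the job is handed in when it is done.

Besides the shell and the picture viewer there is one more tool, called after "Request:" as name(argument=value, ...) on one line, values as JSON. drive_tool: Moves the arm, as the interface text tells. Shift numbers are shares of 30 cm and turn numbers shares of 45 degrees, none past 1 either way. Its arguments: {"type":"object","properties":{"increments":{"type":"array"},"newtons":{"type":"number"}},"required":["increments"]}

```bash
ls; mkdir -p pics; python3 - <<'E'
from bench import env
import cv2,numpy as np
print(env.observe())
for n in ["scene","top","wrist"]:
    p,d=env.read_camera(n); m=env.camera_model(n)
    cv2.imwrite(f"pics/{n}0.png",p[:,:,::-1]); np.savez(f"pics/{n}0.npz",p=p,d=d)
    print(n,{k:np.round(np.array(v),4).tolist() if not isinstance(v,str) else v for k,v in m.items()}, (d>0).mean())
print(env.observe()['time'])
E
```

```text
pics
{'time': 0.0, 'joints': array([-80.81937193,  24.93543215,   1.42924963,  90.18726415,
        -0.66270222,  64.97449127,  -4.30074978]), 'dq': array([ 0.08070174, -0.02823973,  0.05151753,  0.03286372, -0.01182301,
       -0.04127211,  0.06640756]), 'joint_torque': array([-4.80390063e-04, -6.70464134e+01,  1.02516331e+00, -3.16218424e+01,
        1.56474364e-02,  1.26396000e-02,  3.50513994e-05]), 'tool_pos': array([0.16230574, 0.6030451 , 0.23054912]), 'eef_rot': array([1.79990875e+02, 8.84523183e-02, 7.49412664e+01]), 'contact_force': array([-0.57770165, -0.74713648,  0.43421662]), 'torque': array([-0.01761535, -0.00392489,  0.01771748]), 'gripper_width': 0.08543504847285079}
scene {'K': [[449.9439, 0.0, 315.2021], [0.0, 449.9439, 246.921], [0.0, 0.0, 1.0]], 'origin': [-0.0664, 0.3697, 0.5356], 'rotation': [56.9676, -1.1855, -119.4518]} 0.9898600260416667
top {'K': [[473.25, 0.0, 320.1865], [0.0, 473.25, 244.0652], [0.0, 0.0, 1.0]], 'origin': [0.4153, -0.0042, 0.9326], 'rotation': [10.3729, 1.2886, -88.4451]} 0.99564453125
wrist {'K': [[380.4438, 0.0, 324.969], [0.0, 380.4438, 235.4341], [0.0, 0.0, 1.0]], 'hand_eye': [[1.0, -0.0001, -0.0001, -0.0008], [-0.0001, -0.9657, -0.2597, -0.0658], [-0.0, 0.2597, -0.9657, -0.1415], [0.0, 0.0, 0.0, 1.0]]} 0.9960774739583333
0.15
```

View pics/scene0.png

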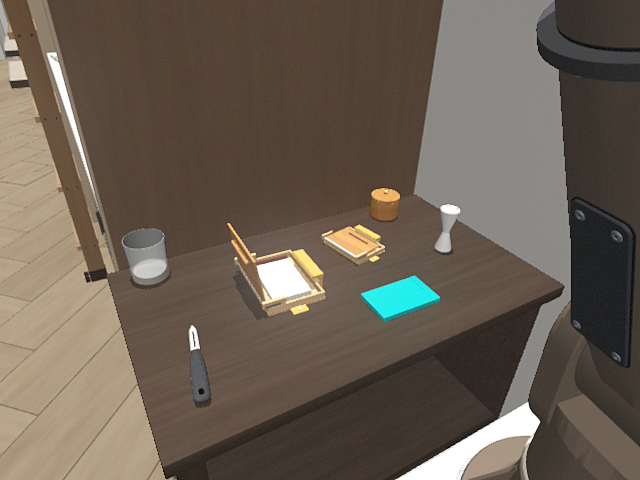

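View pics/top0.png

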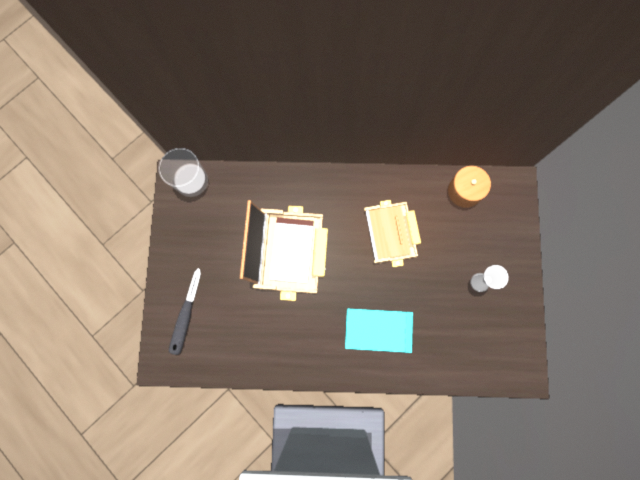

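View pics/wrist0.png

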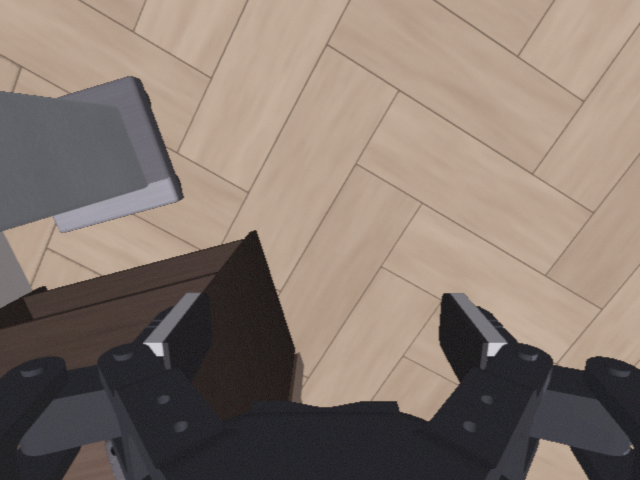

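Top view: the larger case is at pixel (290,250), with a standing cover at (252,243). The smaller closed case at (393,232) is a look-alike, and so is the turquoise pad at (380,330). I choose the large open one, and will check it by size in a crop.

```bash
cat > h.py <<'E'
import numpy as np,cv2
from scipy.spatial.transform import Rotation as R
def cloud(d,m,T=None):
    K=np.array(m['K']); v,u=np.mgrid[:d.shape[0],:d.shape[1]]
    c=np.stack([(u-K[0,2])/K[0,0]*d,-(v-K[1,2])/K[1,1]*d,-d],-1)
    if T is None:
        return c@R.from_euler('xyz',m['rotation'],degrees=True).as_matrix().T+np.array(m['origin'])
    return c@T[:3,:3].T+T[:3,3]
E
python3 - <<'E'
from bench import env
from h import *
for n in ["top","scene"]:
    z=np.load(f"pics/{n}0.npz");W=cloud(z['d'],env.camera_model(n))
    p=z['p']
    if n=="top":
        for q in [(330,250),(230,290),(345,190),(330,300),(240,220)]: print("table",q,W[q].round(4))
        crop=p[180:320,220:440]; cv2.imwrite("pics/crop1.png",cv2.resize(crop,(800,509),interpolation=cv2.INTER_CUBIC)[:,:,::-1])
    hsv=cv2.cvtColor(p,cv2.COLOR_RGB2HSV)
    for name,lo,hi in [("pad",(0,0,200),(180,40,255)),("brass",(18,120,120),(30,255,255))]:
        mk=cv2.inRange(hsv,np.array(lo),np.array(hi))
        k,l,s,c=cv2.connectedComponentsWithStats(mk)
        for i in range(1,k):
            if s[i,4]>60:
                w=W[l==i]; print(n,name,s[i],w.mean(0).round(4),"z",np.percentile(w[:,2],[5,50,95]).round(4), [np.round(x,3) for x in cv2.minAreaRect(w[:,:2].astype(np.float32))])
E
```

```text
table (330, 250) [ 0.4123  0.1541 -0.0045]
table (230, 290) [0.6098 0.0817 0.0144]
table (345, 190) [0.3806 0.2681 0.0017]
table (330, 300) [ 0.415   0.056  -0.0008]
table (240, 220) [ 0.5893  0.2239 -0.001 ]
top pad [175 164  30  29 690] [0.7053 0.2838 0.0401] z [0.0094 0.0153 0.0842] [array([0.572, 0.158]), array([0.45, 0.06]), np.float64(43.493)]
top pad [365 205  52  57 345] [ 0.5926 -0.1029  0.0142] z [0.0001 0.0167 0.0234] [array([ 0.614, -0.116]), array([0.117, 0.084]), np.float64(11.862)]
top pad [284 207  38  10 133] [0.6488 0.0671 0.01  ] z [0.0011 0.006  0.0202] [array([0.65 , 0.057]), array([0.074, 0.021]), np.float64(87.518)]
top pad [ 254  209   72   84 4151] [0.5602 0.0768 0.0205] z [0.0035 0.0159 0.0342] [array([0.532, 0.066]), array([0.154, 0.225]), np.float64(86.862)]
top pad [409 218  10  25 111] [ 0.6113 -0.1616  0.0239] z [0.0211 0.0241 0.0261] [array([ 0.614, -0.161]), array([0.049, 0.01 ]), np.float64(11.701)]
top pad [484 265  25  24 470] [ 0.5194 -0.2991  0.0747] z [0.0015 0.0787 0.0971] [array([ 0.486, -0.173]), array([0.047, 0.363]), np.float64(15.574)]
top
[... 1704 characters left out ...]
7] z [0.0015 0.004  0.0083] [array([0.229, 0.316]), array([0.013, 0.601]), np.float64(80.337)]
scene pad [ 396  402  144   78 3162] [0.1303 0.0044 0.0041] z [-0.0009  0.0006  0.0024] [array([0.08 , 0.143]), array([0.11 , 0.529]), np.float64(21.092)]
scene brass [354 224  27  19 170] [ 0.6025 -0.151   0.0311] z [0.0123 0.0238 0.0257] [array([0.295, 0.072]), array([0.058, 0.935]), np.float64(54.15)]
scene brass [292 249  31  38 278] [0.552  0.0249 0.0334] z [0.0172 0.0337 0.0354] [array([0.265, 0.171]), array([0.057, 0.77 ]), np.float64(63.308)]
scene brass [290 304  19  11  79] [0.4759 0.0837 0.0035] z [-0.      0.0038  0.0054] [array([0.477, 0.082]), array([0.03 , 0.018]), np.float64(85.93)]
```

```bash
python3 - <<'E'
from h import *
p=np.load("pics/scene0.npz")['p'][200:330,200:400]
cv2.imwrite("pics/crop2.png",cv2.resize(p,(800,520),interpolation=cv2.INTER_CUBIC)[:,:,::-1])
E
```

```text
(no output)
```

View pics/crop1.png

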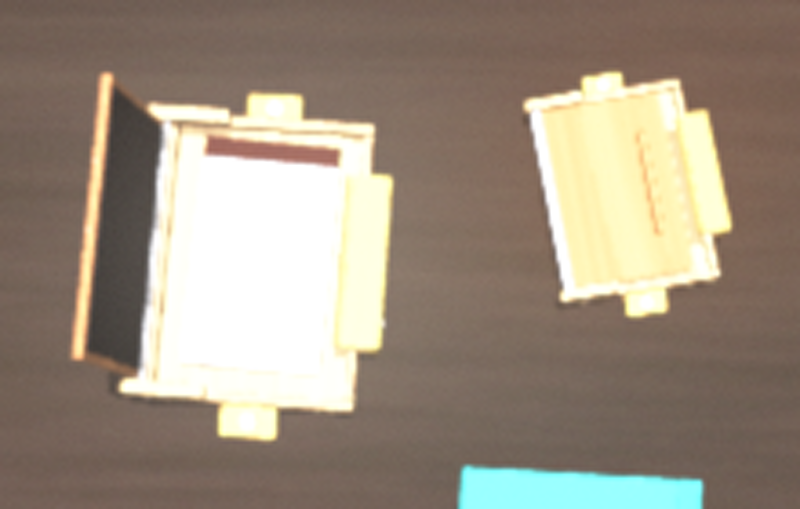

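View pics/crop2.png

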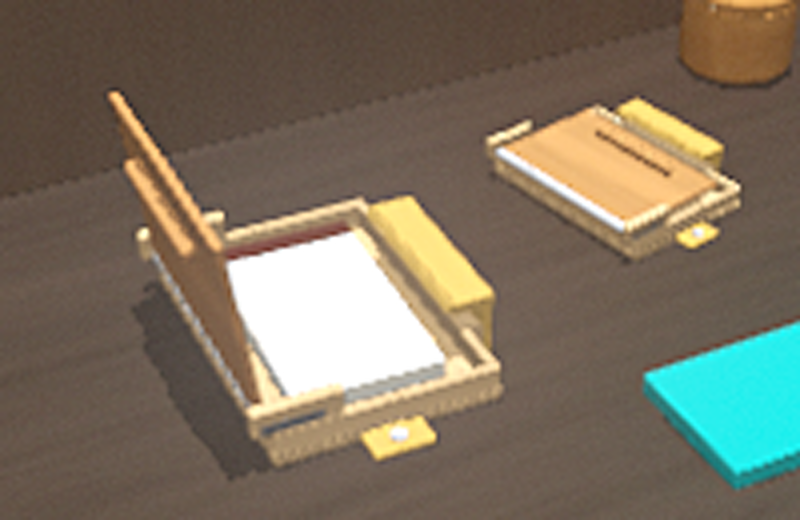

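```bash
cat >> h.py <<'E'
def ray(m,u,v,z):
    K=np.array(m['K']);d=np.array([(u-K[0,2])/K[0,0],-(v-K[1,2])/K[1,1],-1])
    d=R.from_euler('xyz',m['rotation'],degrees=True).as_matrix()@d;o=np.array(m['origin'])
    return o+d*(z-o[2])/d[2]
E
python3 - <<'E'
from bench import env
from h import *
m=env.camera_model("top")
f=lambda x,y,z:ray(m,220+x/3.636,180+y/3.636,z)
a=f(374,127,.018);b=f(352,410,.018)
print("lip side corners",a,b,np.linalg.norm(a-b), np.degrees(np.arctan2(*(a-b)[[1,0]])))
c=f(148,106,.032);d=f(122,392,.032);print("cheek ends",c,d,np.linalg.norm(c-d),np.degrees(np.arctan2(*(c-d)[[1,0]])))
e=f(392,176,.034);g=f(380,352,.034);print("lip outer",e,g,np.linalg.norm(e-g),np.degrees(np.arctan2(*(e-g)[[1,0]])))
x=f(274,96,.002);y=f(247,438,.002);print("tabs",(x+y)/2,np.degrees(np.arctan2(*(x-y)[[1,0]])))
yaw=np.radians(np.degrees(np.arctan2(*((a-b)+(c-d))[[1,0]])))
ex=np.array([np.cos(yaw),np.sin(yaw)]);ey=np.array([-ex[1],ex[0]])
print("yaw",np.degrees(yaw)); M1=(a+b)[:2]/2+ey*.056; M2=(c+d)[:2]/2-ey*.066; M3=(e+g)[:2]/2+ey*.068
print(M1,M2,M3)
z=np.load("pics/top0.npz");W=cloud(z['d'],m);
P=W[200:290,235:330].reshape(-1,3)
z=np.load("pics/scene0.npz");W2=cloud(z['d'],env.camera_model("scene"));P2=W2[200:320,215:330].reshape(-1,3)
C=(M1+M2+M3)/3; print("C",C)
for Q,n in((P,'top'),(P2,'scene')):
    l=np.c_[(Q[:,:2]-C)@ex,(Q[:,:2]-C)@ey,Q[:,2]]
    s=l[(abs(l[:,0])<.06)&(l[:,1]>.03)&(l[:,1]<.14)&(l[:,2]>.045)&(l[:,2]<.13)]
    k=s[abs(s[:,0])<.012]; k=k[np.argsort(k[:,2])]
    print(n,len(s),s[:,2].max(),np.round(k[::max(1,len(k)//18)],3).tolist())
E
```

```text
lip side corners [0.64110272 0.01715349 0.018     ] [0.48651056 0.02479315 0.018     ] 0.15478081581711042 -2.8291494888721997
cheek ends [0.64668726 0.1394065  0.032     ] [0.49178229 0.14538663 0.032     ] 0.15502035652517945 -2.210813459014991
lip outer [0.61046094 0.0064638  0.034     ] [0.51596817 0.01046584 0.034     ] 0.09457747999328805 -2.4251932417518116
tabs [0.5664587  0.07767109 0.002     ] -2.289905310517995
yaw -2.519742420477667
[0.5662686  0.07691917] [0.56633318 0.07646038] [0.56620408 0.07639907]
C [0.56626862 0.07659287]
top 1026 0.12130526213501991 [[-0.01, 0.059, 0.045], [0.005, 0.062, 0.051], [0.012, 0.062, 0.055], [0.006, 0.062, 0.061], [0.008, 0.064, 0.065], [0.007, 0.065, 0.07], [-0.0, 0.065, 0.075], [0.007, 0.065, 0.079], [0.001, 0.067, 0.086], [-0.005, 0.066, 0.089], [-0.009, 0.068, 0.095], [-0.005, 0.068, 0.099], [0.006, 0.069, 0.102], [-0.006, 0.07, 0.108], [0.002, 0.07, 0.111], [0.005, 0.072, 0.113], [-0.003, 0.076, 0.115], [0.011, 0.074, 0.117], [-0.005, 0.072, 0.118]]
scene 519 0.11864655481404118 [[-0.009, 0.065, 0.047], [-0.011, 0.066, 0.051], [0.001, 0.067, 0.057], [-0.011, 0.067, 0.06], [-0.006, 0.069, 0.067], [-0.008, 0.08, 0.096], [-0.006, 0.08, 0.097], [0.0, 0.079, 0.098], [0.006, 0.077, 0.098], [0.002, 0.078, 0.098], [0.009, 0.08, 0.099], [-0.001, 0.074, 0.099], [0.012, 0.073, 0.1], [-0.012, 0.074, 0.101], [0.003, 0.074, 0.105], [-0.002, 0.075, 0.11], [-0.008, 0.075, 0.114], [0.007, 0.076, 0.116], [0.011, 0.074, 0.117], [-0.005, 0.072, 0.118]]
```

Crop check: the 155 mm length, 94 mm lip, standing cover and outside ridge match the case described. Its centre is about (0.566, 0.077), its yaw is −2.5°, and the cover is at about 1.72 rad. Next I shut the fingers and approach from behind the cover, high up.

Request:
drive_tool(increments=[{"fingers": 1,"xyz": [-0.05,0.084,0],"roll": 0.09},{"fingers": 1,"xyz": [-0.1,0.168,0],"roll": 0.18},{"fingers": 1,"xyz": [-0.15,0.252,0],"roll": 0.27},{"fingers": 1,"xyz": [-0.2,0.336,0],"roll": 0.36},{"fingers": 1,"xyz": [-0.25,0.42,0],"roll": 0.45},{"fingers": 1,"xyz": [-0.3,0.504,0],"roll": 0.54},{"fingers": 1,"xyz": [-0.35,0.588,0],"roll": 0.63},{"fingers": 1,"xyz": [-0.4,0.672,0],"roll": 0.72},{"fingers": 1,"xyz": [-0.45,0.756,0],"roll": 0.8},{"fingers": 1,"xyz": [-0.493,0.839,0],"roll": 0.86}], newtons=30)

```text
time: 0.98
tool_pos: [0.3677, 0.3933, 0.2308]
eef_rot: [179.9, 0.1, 36.0]
contact_force: [0.5, 0.6, -0.6]
gripper_width: -0.0001
```

Request:
drive_tool(increments=[{"fingers": 1,"xyz": [0.016,0.093,0],"roll": 0.09},{"fingers": 1,"xyz": [0.032,0.186,0],"roll": 0.18},{"fingers": 1,"xyz": [0.049,0.279,0],"roll": 0.27},{"fingers": 1,"xyz": [0.065,0.372,0],"roll": 0.36},{"fingers": 1,"xyz": [0.081,0.465,0],"roll": 0.45},{"fingers": 1,"xyz": [0.097,0.558,0],"roll": 0.54},{"fingers": 1,"xyz": [0.113,0.651,0],"roll": 0.63},{"fingers": 1,"xyz": [0.13,0.744,0],"roll": 0.72},{"fingers": 1,"xyz": [0.146,0.837,0],"roll": 0.8},{"fingers": 1,"xyz": [0.162,0.93,0],"roll": 0.856}])

```text
time: 1.82
tool_pos: [0.5717, 0.1953, 0.2308]
eef_rot: [179.9, 0.0, -2.7]
contact_force: [0.3, 0.5, -0.8]
gripper_width: -0.0003
```

```bash
python3 - <<'E'
from bench import env
import cv2,numpy as np
o=env.observe();print(o)
p,d=env.read_camera("wrist");np.savez("pics/w1.npz",p=p,d=d)
cv2.imwrite("pics/w1.png",p[:,:,::-1])
E
```

```text
{'time': 1.8167, 'joints': array([-43.29335363,  24.19054483,  27.72420273,  94.80007989,
       -12.15223618,  64.10510084, -14.96257116]), 'dq': array([ 28.246326  ,  15.88658947,   9.65073002, -21.10685411,
       -10.64138713,   8.61219828,   9.41628077]), 'joint_torque': array([ -3.23159516, -63.61862898,   7.21164554, -28.90872359,
         0.47283277,  -0.23123288,  -0.66313941]), 'tool_pos': array([0.5717222 , 0.19533161, 0.23083842]), 'eef_rot': array([ 1.79904980e+02,  4.49810883e-02, -2.66929566e+00]), 'contact_force': array([ 0.31458293,  0.47467166, -0.76710778]), 'torque': array([ 0.01768706, -0.0492538 , -0.01761378]), 'gripper_width': -0.0002695119358152257}
```

View pics/w1.png

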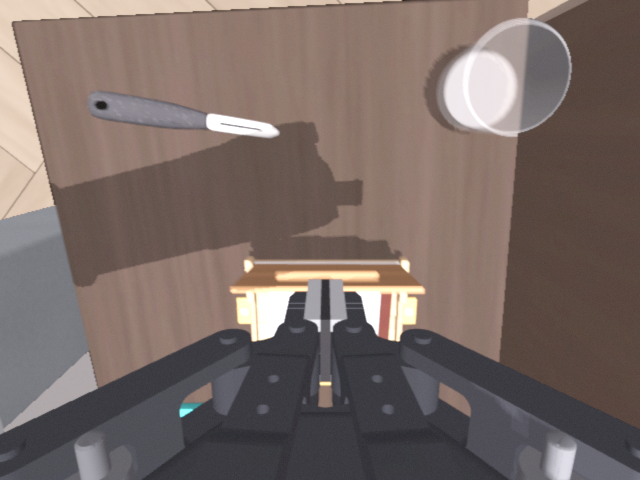

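The wrist view shows the cover's top edge from (232,290) to (422,290), with the ridge behind it and the shut fingertips at (325,285). The tool is centred and outside. Now I descend behind it.

Request:
drive_tool(increments=[{"fingers": 1,"xyz": [0,0,0.05],"roll": 0},{"fingers": 1,"xyz": [0,0,0.14],"roll": 0},{"fingers": 1,"xyz": [0,0,0.23],"roll": 0},{"fingers": 1,"xyz": [0,0,0.32],"roll": 0},{"fingers": 1,"xyz": [0,0,0.41],"roll": 0},{"fingers": 1,"xyz": [0,0,0.48],"roll": 0},{"fingers": 1,"xyz": [0,0,0.51],"roll": 0},{"fingers": 1,"xyz": [0,0,0.51],"roll": 0}])

```text
time: 2.53
tool_pos: [0.5744, 0.1884, 0.076]
eef_rot: [179.6, 0.1, -3.1]
contact_force: [0.2, 0.4, -0.3]
gripper_width: 0.0003
```

```bash
python3 - <<'E'
from bench import env
import cv2,numpy as np
for n in("scene","top"):
    p,d=env.read_camera(n);np.savez(f"pics/{n}2.npz",p=p,d=d)
    q=p[170:320,190:390]
    cv2.imwrite(f"pics/{n}2.png",cv2.resize(q,(800,600),interpolation=cv2.INTER_CUBIC)[:,:,::-1])
o=env.observe();print(o['tool_pos'],o['eef_rot'],o['contact_force'])
E
```

```text
[0.57635408 0.18874527 0.07880903] [ 1.79728653e+02 -1.74054614e-01 -3.15078191e+00] [0.63283951 0.39573107 0.31722415]
```

View pics/scene2.png

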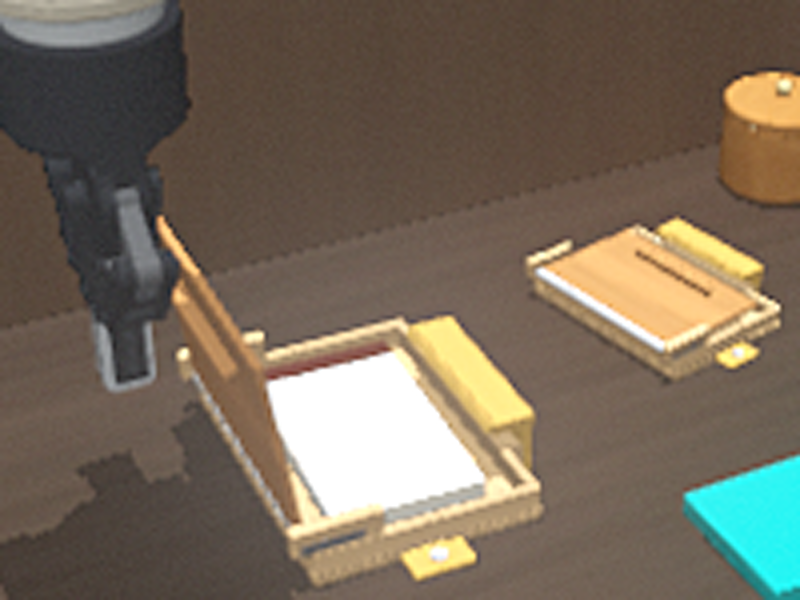

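The scene crop shows the tip at crop (128,385), just outside the cover and below the ridge, with nothing touching. I start the fold by sweeping towards the lip.

Request:
drive_tool(increments=[{"fingers": 1,"xyz": [0,0.014,0],"roll": 0},{"fingers": 1,"xyz": [0,0.028,0],"roll": 0},{"fingers": 1,"xyz": [0,0.042,0],"roll": 0},{"fingers": 1,"xyz": [0,0.056,0],"roll": 0},{"fingers": 1,"xyz": [0,0.07,0],"roll": 0},{"fingers": 1,"xyz": [0,0.084,0],"roll": 0},{"fingers": 1,"xyz": [0,0.098,0],"roll": 0},{"fingers": 1,"xyz": [0,0.112,0],"roll": 0},{"fingers": 1,"xyz": [0,0.125,0],"roll": 0},{"fingers": 1,"xyz": [0,0.136,0],"roll": 0}])

```text
time: 3.47
tool_pos: [0.5741, 0.1475, 0.079]
eef_rot: [179.7, -0.2, -3.2]
contact_force: [0.5, 0.6, 0.1]
gripper_width: 0.0002
```

```bash
cat >> h.py <<'E'
def look(k,n="scene"):
    from bench import env
    p,d=env.read_camera(n);np.savez(f"pics/{n}{k}.npz",p=p,d=d)
    cv2.imwrite(f"pics/{n}{k}.png",cv2.resize(p[170:320,190:390],(800,600),interpolation=cv2.INTER_CUBIC)[:,:,::-1])
    o=env.observe();t=o['tool_pos'];c=t[:2]-[.5663,.0766];a=np.radians(-2.5)
    print(o['time'],"case mm x,y,z",np.round(1e3*np.array([c@[np.cos(a),np.sin(a)],c@[-np.sin(a),np.cos(a)],t[2]]),1),o['eef_rot'].round(1),o['contact_force'].round(2))
E
python3 -c "
from h import *;look(3)"
```

```text
3.5167 case mm x,y,z [ 4.8 70.4 79. ] [179.7  -0.2  -3.2] [-0.13 -0.23  0.84]
```

View pics/scene3.png

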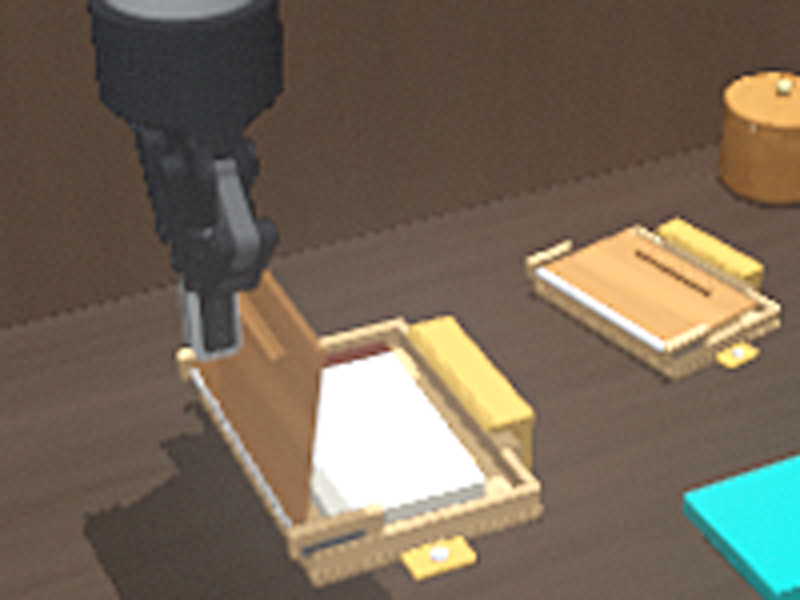

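Request:
drive_tool(increments=[{"fingers": 1,"xyz": [0,0.023,-0.003],"roll": 0},{"fingers": 1,"xyz": [0,0.048,-0.004],"roll": 0},{"fingers": 1,"xyz": [0,0.073,0.003],"roll": 0},{"fingers": 1,"xyz": [0,0.097,0.013],"roll": 0},{"fingers": 1,"xyz": [0,0.12,0.027],"roll": 0},{"fingers": 1,"xyz": [0,0.14,0.043],"roll": 0},{"fingers": 1,"xyz": [0,0.158,0.062],"roll": 0},{"fingers": 1,"xyz": [0,0.173,0.083],"roll": 0},{"fingers": 1,"xyz": [0,0.183,0.1],"roll": 0},{"fingers": 1,"xyz": [0,0.19,0.113],"roll": 0}])

```text
time: 4.35
tool_pos: [0.5711, 0.089, 0.0447]
eef_rot: [179.7, -0.2, -3.2]
contact_force: [1.9, 1.2, 1.9]
gripper_width: -0.0002
```

```bash
python3 -c "
from h import *;look(4)"
```

```text
4.4 case mm x,y,z [ 3.9 12.3 44.2] [ 1.797e+02 -1.000e-01 -3.200e+00] [0.03 0.52 0.47]
```

View pics/scene4.png

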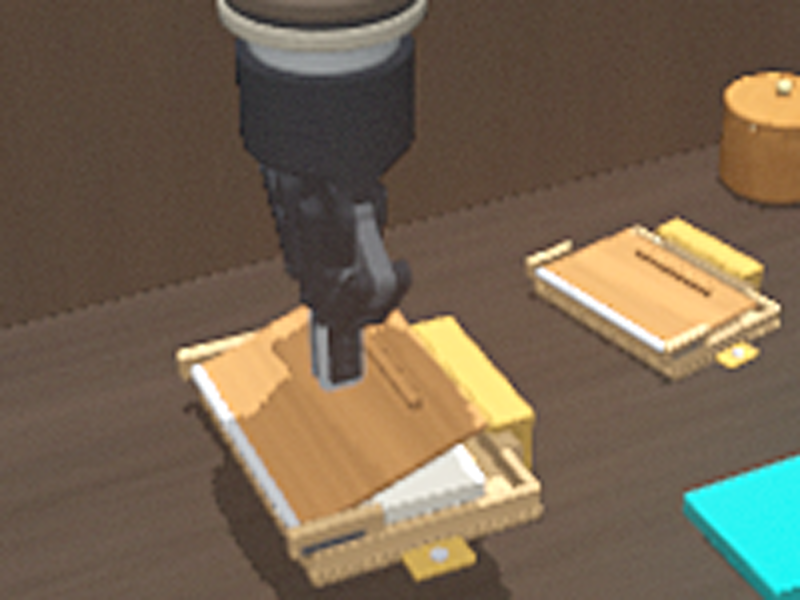

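The cover is at about 20°, the tip at crop (340,380) is on the outer face on the hinge side of the ridge, and the pin looks unmoved. Next I press it flat.

Request:
drive_tool(increments=[{"fingers": 1,"xyz": [0,0.003,0.01],"roll": 0},{"fingers": 1,"xyz": [0,0.005,0.02],"roll": 0},{"fingers": 1,"xyz": [0,0.007,0.03],"roll": 0},{"fingers": 1,"xyz": [0,0.009,0.04],"roll": 0},{"fingers": 1,"xyz": [0,0.01,0.05],"roll": 0},{"fingers": 1,"xyz": [0,0.011,0.058],"roll": 0},{"fingers": 1,"xyz": [0,0.011,0.064],"roll": 0},{"fingers": 1,"xyz": [0,0.011,0.068],"roll": 0},{"fingers": 1,"xyz": [0,0.011,0.068],"roll": 0}])

```text
time: 5.15
tool_pos: [0.5707, 0.0851, 0.024]
eef_rot: [179.7, -0.1, -3.3]
contact_force: [-0.4, -2.3, 7.6]
gripper_width: 0.0001
```

```bash
python3 -c "
from h import *;look(5);look(5,'top')"
```

```text
5.2 case mm x,y,z [ 4.   8.7 24.1] [ 1.797e+02 -1.000e-01 -3.300e+00] [-0.77 -1.19  6.92]
5.25 case mm x,y,z [ 4.   8.7 24.1] [ 1.797e+02 -1.000e-01 -3.300e+00] [-0.5  -1.49  5.55]
```

View pics/scene5.png

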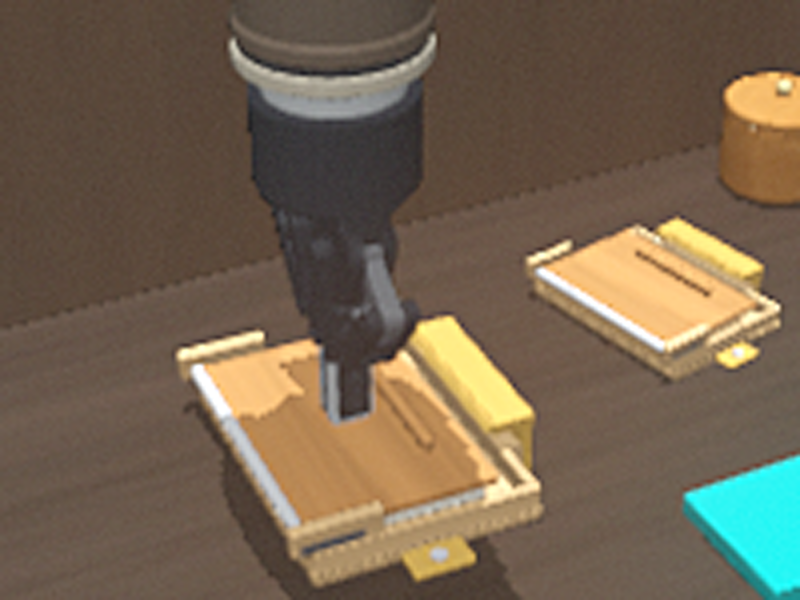

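The cover is flat with a press of about 6 N, and its edge is still clear of the lip (pin back). Now I push towards the lip while holding it down.

Request:
drive_tool(increments=[{"fingers": 1,"xyz": [0,0.006,0.003],"roll": 0},{"fingers": 1,"xyz": [0,0.012,0.003],"roll": 0},{"fingers": 1,"xyz": [0,0.018,0.003],"roll": 0},{"fingers": 1,"xyz": [0,0.024,0.003],"roll": 0},{"fingers": 1,"xyz": [0,0.03,0.003],"roll": 0},{"fingers": 1,"xyz": [0,0.036,0.003],"roll": 0},{"fingers": 1,"xyz": [0,0.042,0.003],"roll": 0},{"fingers": 1,"xyz": [0,0.048,0.003],"roll": 0},{"fingers": 1,"xyz": [0,0.054,0.003],"roll": 0},{"fingers": 1,"xyz": [0,0.06,0.003],"roll": 0}])

```text
time: 6.08
tool_pos: [0.57, 0.0692, 0.0239]
eef_rot: [179.8, -0.2, -3.2]
contact_force: [-1.0, 3.6, 7.1]
gripper_width: 0.0003
```

```bash
python3 -c "
from h import *;look(6)"
```

```text
6.1333 case mm x,y,z [ 4.  -7.7 23.9] [179.8  -0.2  -3.2] [-1.08  3.76  7.23]
```

View pics/scene6.png

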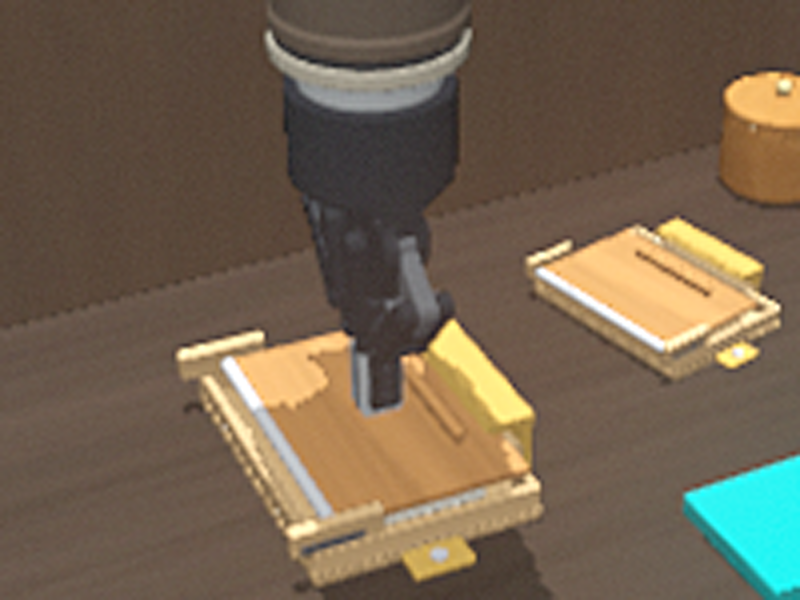

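The cover is dragging along and the edge is entering under the lip. I continue.

Request:
drive_tool(increments=[{"fingers": 1,"xyz": [0,0.007,0.002],"roll": 0},{"fingers": 1,"xyz": [0,0.014,0.002],"roll": 0},{"fingers": 1,"xyz": [0,0.021,0.002],"roll": 0},{"fingers": 1,"xyz": [0,0.028,0.002],"roll": 0},{"fingers": 1,"xyz": [0,0.034,0.002],"roll": 0},{"fingers": 1,"xyz": [0,0.04,0.002],"roll": 0},{"fingers": 1,"xyz": [0,0.04,0.002],"roll": 0}])

```text
time: 6.72
tool_pos: [0.5699, 0.0586, 0.0239]
eef_rot: [179.9, -0.2, -3.1]
contact_force: [-0.6, 3.0, 6.5]
gripper_width: -0.0003
```

```bash
python3 -c "
from h import *;look(7)"
```

```text
6.7667 case mm x,y,z [  4.4 -17.8  23.9] [179.9  -0.2  -3.1] [-0.1   4.11  6.79]
```

View pics/scene7.png

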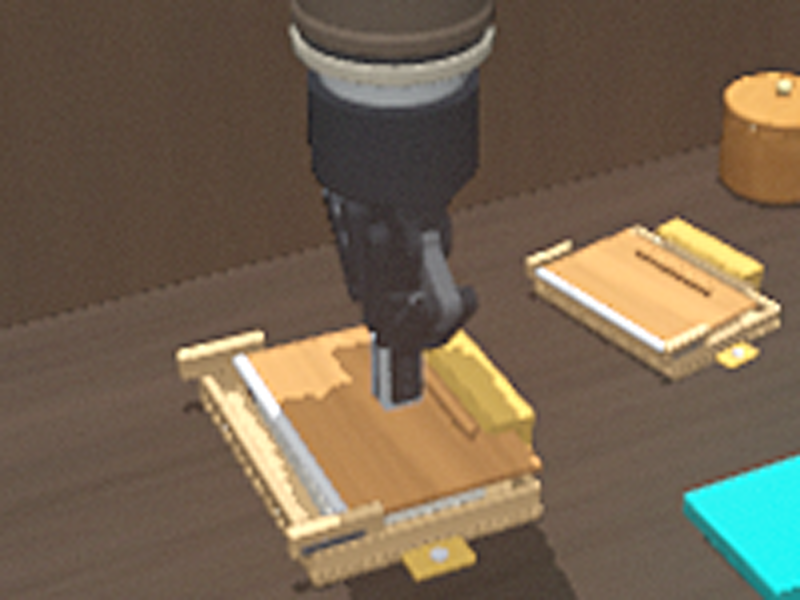

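Request:
drive_tool(increments=[{"fingers": 1,"xyz": [0,0.006,0.002],"roll": 0},{"fingers": 1,"xyz": [0,0.012,0.002],"roll": 0},{"fingers": 1,"xyz": [0,0.018,0.002],"roll": 0},{"fingers": 1,"xyz": [0,0.023,0.002],"roll": 0},{"fingers": 1,"xyz": [0,0.023,0.002],"roll": 0}])

```text
time: 7.18
tool_pos: [0.5701, 0.0537, 0.0238]
eef_rot: [-179.9, -0.3, -3.0]
contact_force: [-0.0, 2.6, 6.9]
gripper_width: -0.0001
```

```bash
python3 -c "
from h import *;look(8)"
```

```text
7.2333 case mm x,y,z [  4.9 -22.7  23.8] [-180.    -0.3   -3. ] [-0.42  3.7   5.29]
```

View pics/scene8.png

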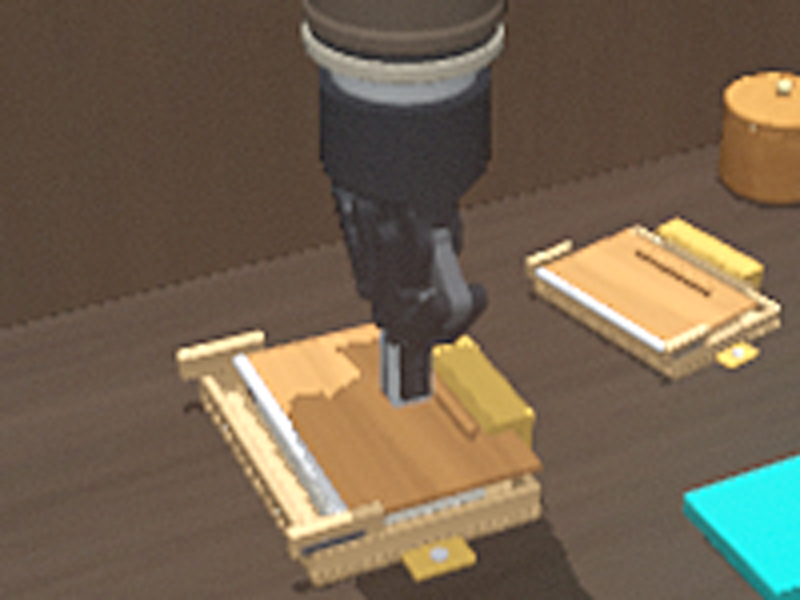

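Request:
drive_tool(increments=[{"fingers": 1,"xyz": [0,0.005,0.002],"roll": 0},{"fingers": 1,"xyz": [0,0.01,0.002],"roll": 0},{"fingers": 1,"xyz": [0,0.014,0.002],"roll": 0},{"fingers": 1,"xyz": [0,0.014,0.002],"roll": 0}])

```text
time: 7.57
tool_pos: [0.5703, 0.0536, 0.0237]
eef_rot: [-179.7, -0.3, -2.9]
contact_force: [-0.7, 9.0, 5.5]
gripper_width: -0.0002
```

```bash
python3 -c "
from h import *;look(9);look(9,'top')"
```

```text
7.6167 case mm x,y,z [  5.  -22.7  23.7] [-179.7   -0.3   -2.8] [-0.8  10.04  5.92]
7.6667 case mm x,y,z [  5.  -22.8  23.7] [-179.7   -0.3   -2.8] [-0.42  9.66  5.96]
```

View pics/scene9.png

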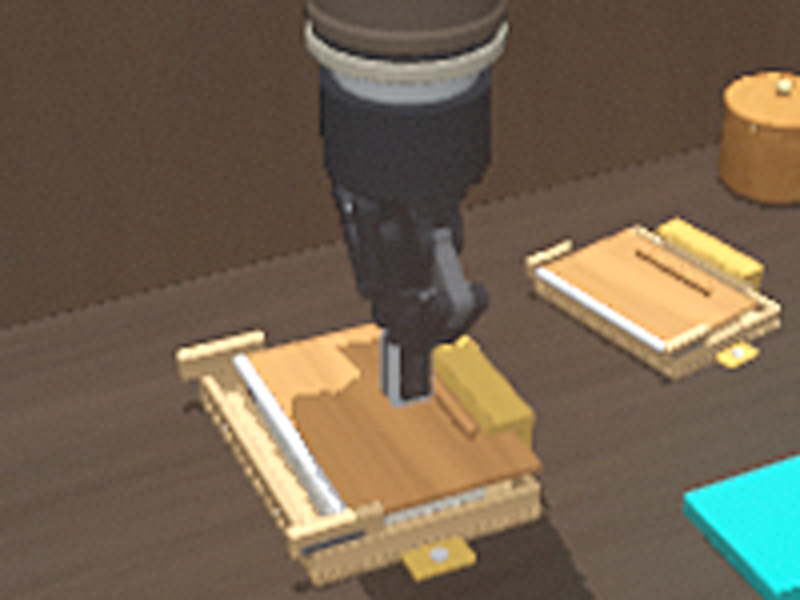

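```bash
python3 - <<'E'
from h import *
from bench import env
m=env.camera_model("scene");a=np.radians(-2.5);ey=np.array([-np.sin(a),np.cos(a)])
for A,B in (((195,370),(237,358)),((292,522),(338,510)),((376,378),(430,360+25))):
    P=[(ray(m,190+x/4,170+y/4,.0245)[:2]-[.5663,.0766])@ey for x,y in(A,B)]
    print(np.round(P,4),P[0]-P[1])
# direct depth shift in top view: ridge/front rows
for k in (5,9):
    W=cloud(np.load(f"pics/top{k}.npz")['d'],env.camera_model("top")).reshape(-1,3)
    c=(W[:,:2]-[.5663,.0766]);l=np.c_[c@[np.cos(a),np.sin(a)],c@ey,W[:,2]]
    p=np.load(f"pics/top{k}.npz")['p']
p5=np.load("pics/top5.npz")['p'][190:310,230:350];p9=np.load("pics/top9.npz")['p'][190:310,230:350]
cv2.imwrite("pics/cmp.png",cv2.resize(np.hstack([p5,p9]),(800,400),interpolation=cv2.INTER_CUBIC)[:,:,::-1])
E
```

```text
[0.0612 0.039 ] 0.0221501801949019
[0.0607 0.0393] 0.021343159969160155
[-0.0164 -0.0378] 0.021420760278119486
```

View pics/cmp.png

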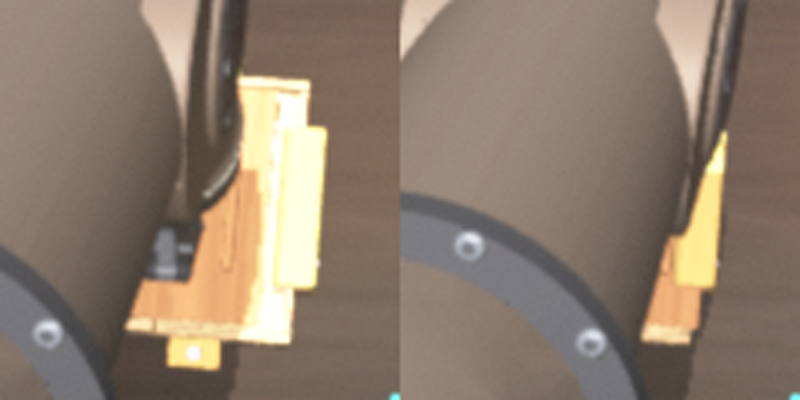

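The slide measures 21–22 mm from three features, and the push force rose to 10 N against the stop, so the cover is home. I release by easing off and lifting.

Request:
drive_tool(increments=[{"fingers": 1,"xyz": [0,0,0],"roll": 0},{"fingers": 1,"xyz": [0,-0.001,-0.004],"roll": 0},{"fingers": 1,"xyz": [0,-0.003,-0.015],"roll": 0},{"fingers": 1,"xyz": [0,-0.006,-0.04],"roll": 0},{"fingers": 1,"xyz": [0,-0.006,-0.1],"roll": 0},{"fingers": 1,"xyz": [0,-0.006,-0.2],"roll": 0},{"fingers": 1,"xyz": [0,0,-0.3],"roll": 0},{"fingers": 1,"xyz": [0,0,-0.4],"roll": 0},{"fingers": 1,"xyz": [0,0,-0.5],"roll": 0},{"fingers": 1,"xyz": [0,0,-0.5],"roll": 0}])

```text
time: 8.5
tool_pos: [0.5724, 0.0527, 0.1798]
eef_rot: [-179.6, -0.8, -2.9]
contact_force: [1.2, -0.4, 0.2]
gripper_width: -0.0
```

```bash
python3 - <<'E'
from h import *
from bench import env
look(10);look(11,"top")
p=np.load("pics/top11.npz")['p'];cv2.imwrite("pics/topfull.png",p[:,:,::-1])
p,d=env.read_camera("wrist");cv2.imwrite("pics/w12.png",p[:,:,::-1])
m=env.camera_model("scene");d=np.load("pics/scene10.npz")['d'];W=cloud(d,m)
c=W[...,:2]-[.5663,.0766];a=np.radians(-2.5);x=c@[np.cos(a),np.sin(a)];y=c@[-np.sin(a),np.cos(a)]
for lo in range(-45,60,8):
    s=(abs(x+.035)<.03)&(y>lo/1e3)&(y<lo/1e3+.008)&(W[...,2]<.06)&(W[...,2]>-.01); print(lo+4,s.sum(),np.median(W[...,2][s]).round(4) if s.any() else 0)
E
```

```text
8.55 case mm x,y,z [  6.  -23.4 177.2] [-179.6   -0.7   -2.9] [0.33 0.92 0.05]
8.6 case mm x,y,z [  4.8 -23.4 175.2] [-179.6   -0.5   -2.9] [-0.18 -0.49 -0.02]
-41 100 0.0293
-33 121 0.0278
-25 107 0.027
-17 94 0.0268
-9 98 0.0266
-1 100 0.026
7 96 0.0258
15 100 0.0257
23 92 0.0254
31 85 0.0249
39 147 0.0221
47 29 0.0055
55 122 0.0134
63 93 0.0003
```

View pics/scene10.png

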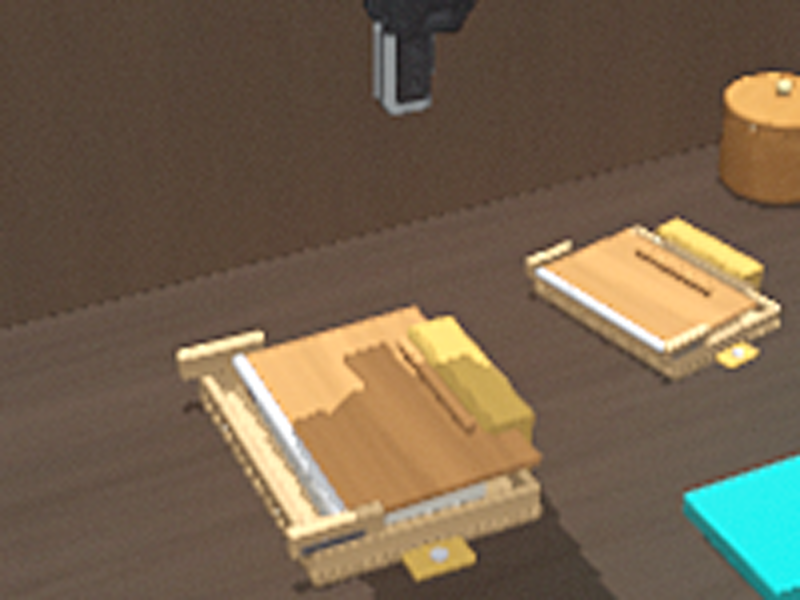

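View pics/w12.png

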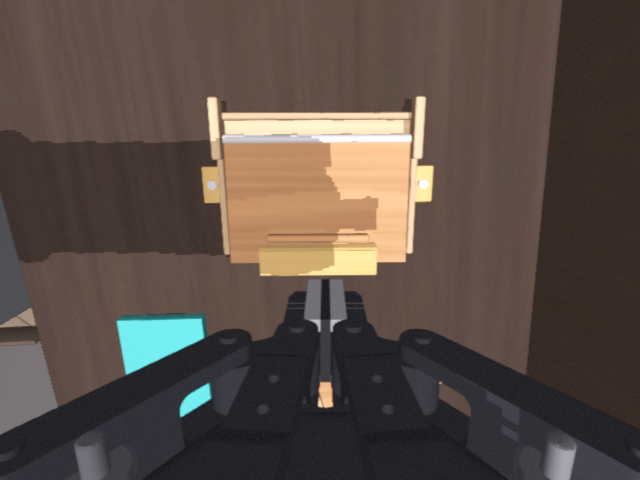

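View pics/topfull.png

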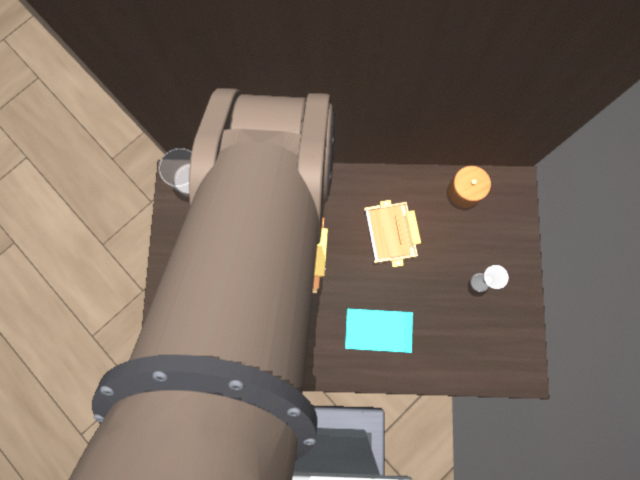

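The cover is tucked under the lip at crop (440,370). Its slope is about 0.04 rad, resting against the lip's underside as expected. The tool is clear and the visible bystanders are where they were.

```bash
python3 - <<'E'
from bench import env
print(env.observe()['dq'].round(2)); print(env.close_job())
E
```

```text
[ 0.21  1.35 -0.53  1.13 -0.13 -0.29  0.02]
the job is handed in; nothing more can be done
None
```

The order-pad case is closed and the job is handed in, at about 8.6 s of the 35 s allowed. No verdict comes back from the hand-in, so what follows is from my own checks.

**What I did:** With the fingers shut, I folded the cover of the large case down from outside, then pressed it flat with about 6–7 N while the pin was still back. I pushed it towards the lip until the force rose to about 10 N against the stop, then lifted clear.

**What the last checks showed:**
- **Travel:** the pin moved about 21–22 mm, measured from three features in the scene pictures.
- **Cover:** it stayed under the lip after release, at a slope of about 0.04 rad. That fits the free edge resting up against the lip's underside; I judged this from depth and a picture, as the edge itself is hidden.
- **Robot:** the tool is about 150 mm above the case, and the contact force is close to zero.
- **Bystanders:** the salt cellar, jigger and tumbler look unmoved in the last top picture. The arm hid the peeler there, so I did not recheck it, but the tool never went near it.
- **Order pad:** it is now mostly covered and I did not measure it again. Nothing suggested it had moved.

**One small mismatch:** the push stopped with the tool about 2 mm short of where I expected. The measured travel says the cover was home, so I put this down to the fingertips being slightly wider than I assumed.

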